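# Set up the video microscope for a stained sample

### The arm

A 6-joint arm with a two-finger parallel gripper is mounted at the origin on a cart in front of the work surface, level with it; the furniture and walls round the work are solid. World frame = base frame: x ahead of the robot, y to its left, z up, the work surface at z = 0. Lengths are in mm, angles in rad, forces in N, time in s.
With the tool pointing down it reaches from about 400 to 825 mm from the base axis. Payload 7 kg.
Tool frame: the origin (TCP) lies at the very end of the fingers, on their centre line; the grasp point (between the pads) lies 19 mm behind it; z points along the fingers, y is the line along which they close (so a half turn about z gives the same grasp; the last joint's range is limited). The gripper opens to 88 mm and grips with 3 to 60 N. Pads are 19 mm wide; open, the fingers measure 130 mm over their backs; the gripper's body (78 mm by 193 mm) begins 47 mm behind the grasp point.
Start: joints at [-0.994, 0.359, 0.012, 0, -1.224, -0.288], TCP at [192.215, -647.031, 226.561] pointing down, gripper open.
Joint ranges: [-3.07, 3.07], [-1.43, 2.12], [-1.02, 1.25], [-3.03, 1.67], [-3.05, -0], [-3.03, 3.03]. Speed limits (rad/s): [2.39, 2.39, 3.01, 3.14, 3.14, 3.14].

### API

Orientations are given as a unit quaternion [x, y, z, w].
In Python, from plant import bot gives the robot as it stands. Calls block until the motion is done:
- bot.move_ptp(position, orientation): joint-space move of the TCP to a pose.
- bot.line_to(position, velocity=150, ori=None): straight line of the TCP; ori=None keeps the orientation; velocity is the mean speed in mm/s.
- bot.move_joints(angles): joint-space move.
- bot.move_gripper(opening, force=None): finger opening in mm; force is the grip in N (None keeps the last); returns when the fingers have stopped.
- bot.pause(seconds).
- bot.solve_ik(position, orientation): joint angles nearest the present ones, or None.
- bot.read_state(): the state.
- bot.camera(name): name is "scene" or "top" or "wrist"; returns the picture (384x512x3 uint8, red, green, blue); there is no depth.
- bot.get_calibration(name): a dict with "fx", "fy", "cx", "cy" (pixels), "view" (4x4, takes a point from world to camera coordinates); the wrist camera has in their place "T_tool_cam" (4x4, takes a point from camera to tool coordinates, whose origin is the TCP and whose axes are the flange's). Camera axes: x right, y up, looking along -z (the intrinsics and any distortion apply to the point x, -y, -z); pixel columns grow to the right and rows downward; lengths in mm; the calibration is good to about 2 mm. A picture is of the moment at which its call begins: read the wrist's pose just before it. get_calibration takes no time and is no camera call.
A pose or a line that the arm cannot do raises bot.Unreachable and nothing moves.
- bot.close_job(): hands the job in; it is judged then, once.
The state is a dict: "t": time; "joint_pos": joint angles; "qvel": joint speeds; "tau": joint torques, N m; "tcp_pos": TCP position; "eef_rot": TCP orientation; "contact_force": force on the tool from outside, world axes, zero at the start; "moment": the same for the moment, N m; "width": finger opening in mm; "finger_force": force on a finger pad.
Only numpy, scipy, OpenCV 4.12 (cv2) and the standard library are available. Lean on these libraries where they do the work, as an engineer would, in place of code of your own. Each camera call takes 0.05 s, during which the arm holds its last target. There are 200 camera calls.

### The job

Get the microscope place ready for the next stained sample: stand the screw-lid specimen cup, the large dropper bottle and the small dropper bottle each upright in the anti-tip stand whose well is bored to fit it, right down on the floor of the well, and keep all three upright on the way. Slide the slide carrier flat between the guide rails of the video microscope, glass slide first, under the lens and up to the back stop.

Things in the scene. Friction and masses are not known exactly. Their poses are not given: they have to be found in the camera images.
- specimen_cup: Loose, upright clear plastic specimen cup with a wide ribbed screw lid. 67 mm tall; lid 62 mm across, 54 to 67 mm above the underside; the cup tapers from 56 mm across under the lid to 46 mm at the foot. Origin: centre of the underside, z up. 60 g. Grip it across the lid.
- large_bottle: The larger of two brown glass dropper bottles with a black rubber bulb, white label, loose, standing upright. Body 34 mm across, straight from the foot to about 45 mm up; with the bulb 102 mm tall. Origin: centre of the underside, z up. About 60 g. Grip it by the body.
- small_bottle: The smaller, paler dropper bottle with a black rubber bulb, loose, standing upright. Body 27 mm across, straight from the foot to about 38 mm up; with the bulb 86 mm tall. Origin: centre of the underside, z up. About 40 g. Grip it by the body.
- slide_carrier: Loose aluminium plate 162 x 36 x 6 mm, lying flat; glass slide clipped on its front part (8.5 mm high in all); at the rear an upright black grip rib 40 long, 10 thick, top 36 mm above the underside, to be pinched from above. Origin: underside, below the slide's middle; x runs from rib to slide, z up. Plate x = -120 to +42 mm, rib x = -120 to -80 (middle -100), y = 0. 100 g.
- cup_stand: Heavy white round anti-tip stand for the specimen cup, fixed on the bench: 100 mm across, 24 mm tall; round well in the middle 59 mm across with its floor 6 mm above the bench, the mouth flared to 73 mm at the top. Largest of the three stands. Origin: on the bench, centre of the underside.
- large_bottle_stand: Heavy white round anti-tip stand for the large dropper bottle, fixed on the bench: 82 mm across, 24 mm tall; round well in the middle 43 mm across with its floor 6 mm above the bench, the mouth flared to 55 mm at the top. Middle size of the three stands. Origin: on the bench, centre of the underside.
- small_bottle_stand: Heavy white round anti-tip stand for the small dropper bottle, fixed on the bench: 66 mm across, 24 mm tall; round well in the middle 32 mm across with its floor 6 mm above the bench, the mouth flared to 43 mm at the top. Smallest of the three stands. Origin: on the bench, centre of the underside.
- microscope: Fixed white video microscope, 250 mm tall. Origin: on the bench under the lens axis; x from open front to pillar (x = 88 mm). Base x = -100 to 120, 110 wide, top (stage) 12 mm up. Guide rails 6 high, x = -54 to 46, 46 apart, flaring to 76 apart at x = -84; back stop face x = 43. Ring light 53 across, underside 30 mm above bench (18 over stage; rib stays in front); camera above it 48 across.
- towel_dispenser: White towel dispenser in the middle of the bench, an obstacle to pass over or round: 215 mm (x) by 148 mm (y), 198 mm tall; origin at the centre of its underside. It stays put.
- monitor: Large screen on a stand behind the dispenser, its back towards the robot; an obstacle to keep clear of, it stays put. Screen 540 mm wide (y), 60 mm thick, from 117 to 436 mm above the bench, its front about 15 mm nearer the robot than the origin; two flat feet reach 107 mm towards the robot. Origin: on the bench, middle of the stand.
Things that resemble listed ones, but are neither listed nor needed, are in the scene too. Leave any green or red look-alike of the large_bottle alone.

How it is judged (in metres and radians):
At the end, for the whole second after the job is handed in: Cup and both bottles stand upright (0.1 rad) on the floor (3 mm) of their own stand's well, centred within 12 mm (cup), 10 mm (large) and 8 mm (small bottle); the carrier lies flat on the stage, its slide within 10 mm of the lens axis and 0.15 rad of the rails; all released, at rest (horizontal distance between specimen_cup and cup_stand below 0.012 m and z of specimen_cup in the frame of cup_stand below 0.009 m and angle between each of specimen_cup, large_bottle, small_bottle's own z axis and vertical below 0.1 rad and linear speed of each of specimen_cup, large_bottle, small_bottle, slide_carrier below 0.02 m/s and horizontal distance between large_bottle and large_bottle_stand below 0.01 m and z of large_bottle in the frame of large_bottle_stand below 0.009 m and horizontal distance between small_bottle and small_bottle_stand below 0.008 m and z of small_bottle in the frame of small_bottle_stand below 0.009 m and horizontal distance between slide_carrier and microscope below 0.01 m and z of slide_carrier in the frame of microscope below 0.015 m and angle between the x axis of slide_carrier and the x axis of microscope, either way round below 0.15 rad and angle between slide_carrier's own z axis and vertical below 0.06 rad); the robot touches nothing.
It fails at once if the specimen cup is tipped by more than about 40 degrees (angle between specimen_cup's own z axis and vertical above 0.7 rad).
It fails at once if the large bottle is tipped by more than about 40 degrees (angle between large_bottle's own z axis and vertical above 0.7 rad).
It fails at once if the small bottle is tipped by more than about 40 degrees (angle between small_bottle's own z axis and vertical above 0.7 rad).
It also fails if it takes over 120 s, if anything falls off the work surface, if the arm or the gripper's body presses on something with over 40 N, if the wrist force passes 120 N, or if a joint passes its speed limit or range.

## Working session

There is one attempt and no reset: what is moved stays moved. The work goes in short steps, each a Python script; the robot and the scene stay as the last script left them, time stands still between calls to the robot, and variables do not carry over. Pictures are saved under pics/ and viewed, at most 14 in all, crops included, and the job is handed in when it is done.

```bash
ls; mkdir -p pics; python3 - <<'E'
from plant import bot
import cv2,numpy as np
np.set_printoptions(precision=4,suppress=True)
for n in ("scene","top"):
    im=bot.camera(n); cv2.imwrite(f"pics/{n}0.png",cv2.resize(im[:,:,::-1],(800,600),interpolation=cv2.INTER_CUBIC)); np.save(f"pics/{n}0.npy",im)
    print(n,bot.get_calibration(n))
print(bot.get_calibration("wrist")); print(bot.read_state())
E
```

```text
pics
scene {'fx': 365.6521732682581, 'fy': 365.6521732682581, 'cx': 254.77712263916794, 'cy': 185.64597969810413, 'view': array([[  -0.752 ,   -0.6591,    0.0011,  404.4578],
       [   0.3913,   -0.4451,    0.8054, -259.2167],
       [  -0.5304,    0.6061,    0.5927, -846.4412],
       [   0.    ,    0.    ,    0.    ,    1.    ]])}
top {'fx': 400.7690582169194, 'fy': 400.7690582169194, 'cx': 261.0002499616965, 'cy': 190.1544499440893, 'view': array([[   -0.0047,    -0.9999,     0.0135,   -29.6831],
       [    0.9941,    -0.0032,     0.1082,  -550.3278],
       [   -0.1082,     0.0139,     0.994 , -1249.8908],
       [    0.    ,     0.    ,     0.    ,     1.    ]])}
{'fx': 309.45717202863545, 'fy': 309.45717202863545, 'cx': 251.52242377961716, 'cy': 192.5785984771771, 'T_tool_cam': array([[  -0.0004,    0.9534,    0.3016,   81.6554],
       [   1.    ,    0.0005,   -0.0001,    0.7644],
       [  -0.0002,    0.3016,   -0.9534, -158.0002],
       [   0.    ,    0.    ,    0.    ,    1.    ]])}
{'t': 0.1, 'joint_pos': array([-0.9939,  0.3593,  0.0112, -0.0003, -1.2241, -0.2881]), 'qvel': array([-0.0018, -0.0032,  0.0012,  0.0013, -0.0002,  0.0002]), 'tau': array([ -0.001 , -58.4162,  29.3753,   7.0156,   0.0102,  -0.    ]), 'tcp_pos': array([ 192.0844, -646.6444,  225.7248]), 'eef_rot': array([-0.1438,  0.9896,  0.0007, -0.0002]), 'contact_force': array([-0.7129,  1.1808, -0.2403]), 'moment': array([ 0.0246, -0.0233, -0.0493]), 'finger_force': 0.0, 'width': 87.97282635703667}
```

View pics/scene0.png

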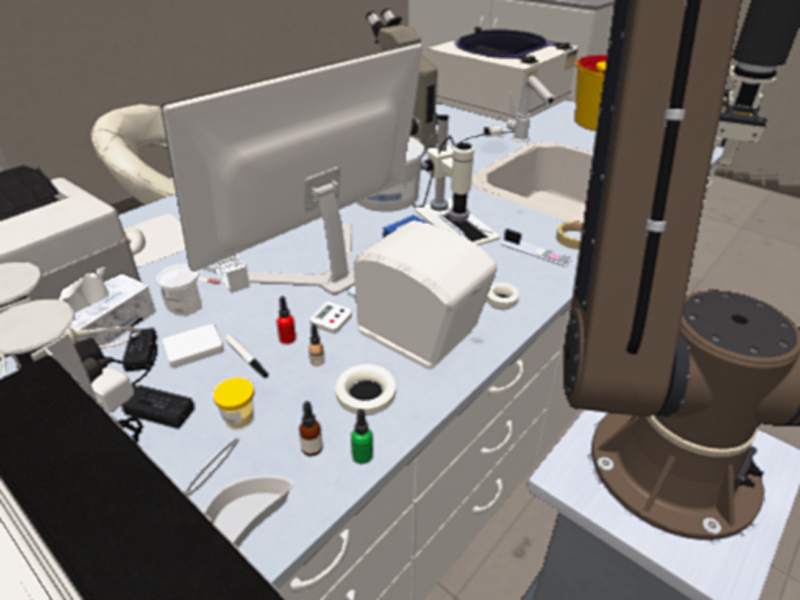

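View pics/top0.png

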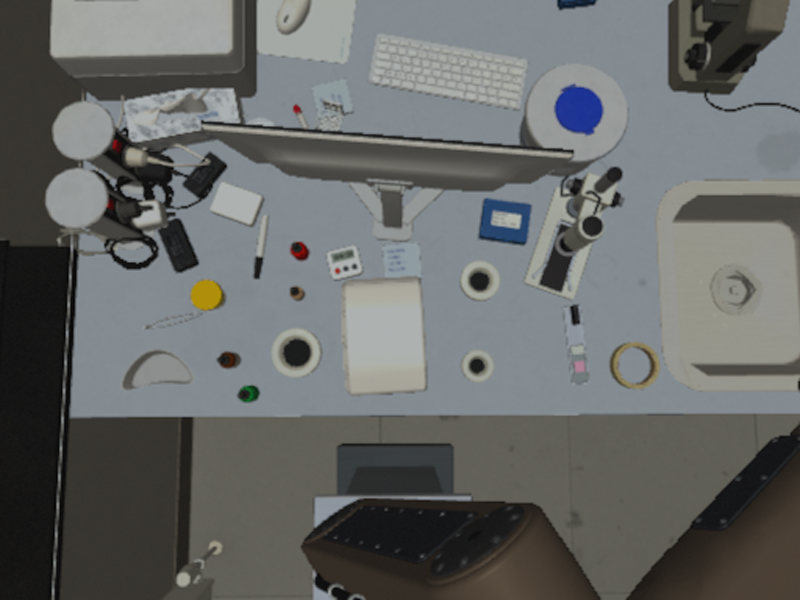

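The scene view (800×600) shows these:
- Yellow-lidded cup at (235,398).
- Brown bottle (310,432), pale bottle (316,348), and the red (286,325) and green (361,440) look-alikes.
- A stand at (365,388), and another small ring at (503,295).

The top view shows:
- Cup (207,295), brown bottle (229,360), pale bottle (297,293), red (300,250), green (248,394).
- Stands at (297,352), (480,280) and (477,365).
- Carrier (577,345) and microscope lens near (590,228).
- A tan ring (634,366), which is a distractor.

Next I'll get rough positions and then close wrist views.

```bash
cat > h.py <<'E'
from plant import bot
import cv2,numpy as np
from scipy.spatial.transform import Rotation as R
np.set_printoptions(precision=3,suppress=True)
def campose(n,st=None):
    c=bot.get_calibration(n)
    if n!="wrist": T=np.linalg.inv(c["view"])
    else:
        W=np.eye(4);W[:3,:3]=R.from_quat(st["eef_rot"]).as_matrix();W[:3,3]=st["tcp_pos"];T=W@c["T_tool_cam"]
    return c,T
def ray(p,c,T):
    d=T[:3,:3]@np.array([(p[0]-c["cx"])/c["fx"],-(p[1]-c["cy"])/c["fy"],-1]);return T[:3,3],d/np.linalg.norm(d)
def plane(p,z,c,T):
    o,d=ray(p,c,T);return o+d*(z-o[2])/d[2]
def tri(rs):
    A=sum(np.eye(3)-np.outer(d,d) for o,d in rs);b=sum((np.eye(3)-np.outer(d,d))@o for o,d in rs)
    x=np.linalg.solve(A,b);return x,[np.linalg.norm(np.cross(x-o,d)) for o,d in rs]
def proj(X,c,T):
    q=np.linalg.inv(T)@np.append(X,1);return np.array([c["cx"]+c["fx"]*q[0]/-q[2],c["cy"]-c["fy"]*q[1]/-q[2]])
def down(yaw): # tool x at angle yaw in world, tool z down
    return (R.from_euler("z",yaw)*R.from_quat([1,0,0,0])).as_quat()
def tilted(az,th): # tool z: th from vertical-down towards azimuth az; tool x upward-ish/away (camera on top)
    z=np.array([np.sin(th)*np.cos(az),np.sin(th)*np.sin(az),-np.cos(th)]);x=np.array([np.cos(th)*np.cos(az),np.cos(th)*np.sin(az),np.sin(th)])
    return R.from_matrix(np.c_[x,np.cross(z,x),z]).as_quat()
def shot(n,name):
    st=bot.read_state();im=bot.camera(n);np.save(f"pics/{name}.npy",im);np.save(f"pics/{name}_T.npy",campose(n,st)[1]);return im
E
python3 - <<'E'
from h import *
c,T=campose("top");s=1/1.5625
for n,p,z in [("cup",(207,295),67),("large",(229,360),60),("small",(297,293),50),("red",(300,250),60),("green",(248,394),60),("cstand",(297,352),24),("lstand",(480,280),24),("sstand",(477,365),24),("slide",(578,365),8),("rib",(575,315),36),("lens",(592,226),240),("basefrontL",(526,284),12),("basefrontR",(573,298),12),("dispTL",(345,282),198),("dispBR",(427,390),198),("monfoot",(392,238),5),("edge",(300,416),0),("tanring",(634,366),5)]:
    print(n,plane(np.array(p)*s,z,c,T)[:2])
c2,T2=campose("scene")
for n,a,b in [("lid",(207,295),(235,384)),("sstandtop",(477,365),(503,292)),("cstand top",(297,352),(365,382))]:
    print(n,*tri([ray(np.array(a)*s,c,T),ray(np.array(b)*s,c2,T2)]))
for y in (0.,np.pi):
  for p in [(650,250,300),(600,-250,300),(520,250,300),(500,-300,250)]:
    print(y,p,bot.solve_ik(p,down(y)))
E
```

```text
cup [551.686 365.623]
large [423.683 320.849]
small [557.077 190.96 ]
red [642.805 184.564]
green [357.323 282.094]
cstand [439.552 193.483]
lstand [ 585.902 -181.073]
sstand [ 411.6   -171.963]
slide [ 410.615 -382.596]
rib [ 511.835 -371.96 ]
lens [ 650.444 -349.142]
basefrontL [ 578.854 -278.476]
basefrontR [ 549.204 -375.762]
dispTL [559.307  81.936]
dispBR [368.623 -62.279]
monfoot [678.226   0.474]
edge [309.611 189.382]
tanring [ 408.007 -499.71 ]
lid [550.837 362.957  76.515] [np.float64(0.3303368940519866), np.float64(0.33033689405197586)]
sstandtop [ 409.986 -173.162   22.242] [np.float64(1.8849132514449367), np.float64(1.8849132514450866)]
cstand top [440.086 193.674  25.739] [np.float64(0.7364947958198683), np.float64(0.7364947958198471)]
0.0 (650, 250, 300) [ 0.646  0.363  0.182  0.    -1.39   0.925]
0.0 (600, -250, 300) [-0.095  0.283  0.069  0.    -1.357  1.666]
0.0 (520, 250, 300) [ 0.787  0.159 -0.092  0.    -1.321  0.784]
0.0 (500, -300, 250) [-0.205  0.194 -0.161  0.    -1.216  1.776]
3.141592653589793 (650, 250, 300) [ 0.646  0.363  0.182  0.    -1.39  -2.217]
3.141592653589793 (600, -250, 300) [-0.095  0.283  0.069  0.    -1.357 -1.476]
3.141592653589793 (520, 250, 300) [ 0.787  0.159 -0.092  0.    -1.321 -2.358]
3.141592653589793 (500, -300, 250) [-0.205  0.194 -0.161  0.    -1.216 -1.366]
```

```bash
python3 - <<'E'
from h import *
s=bot.read_state()['tcp_pos'];bot.line_to([s[0],s[1],340],300)
for i,p in enumerate([(470,-380,310),(470,-220,310),(500,200,300),(500,330,300)]):
    if i==2: bot.move_ptp((480,-100,340),down(0))
    bot.move_ptp(p,down(0)); bot.pause(.15)
    im=shot("wrist",f"w{i}"); cv2.imwrite(f"pics/w{i}.png",cv2.resize(im[:,:,::-1],(800,600),interpolation=cv2.INTER_CUBIC))
print(bot.read_state()['t'])
E
```

```text
6.3333
```

View pics/w0.png

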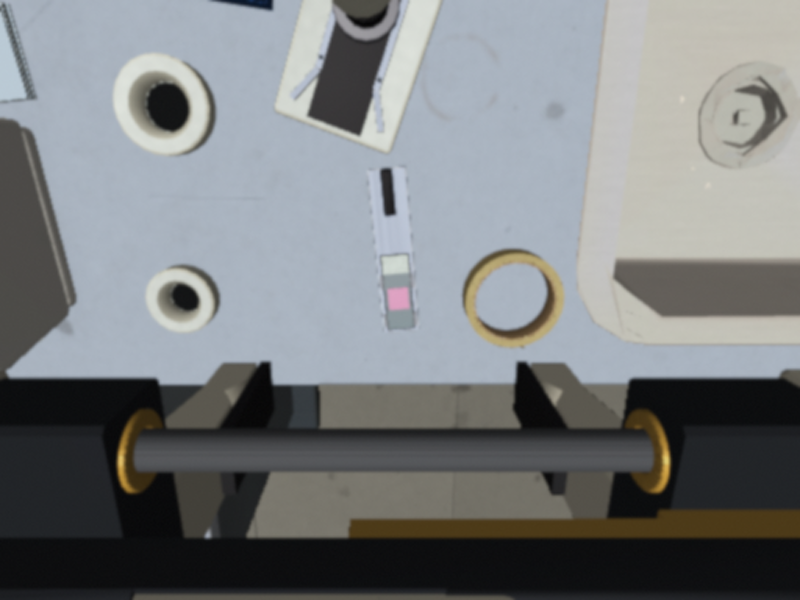

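View pics/w2.png

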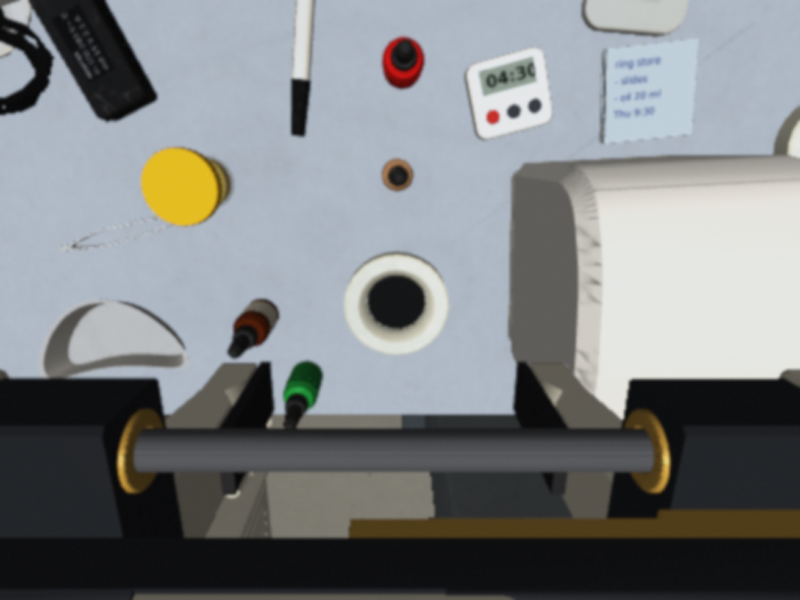

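The wrist view w0 (800×600) shows the large stand ring (163,104), small stand ring (181,299), carrier rib (388,192) with its pink slide end (398,300), the microscope front edge from (276,106) to (388,152), and the tan ring (514,298), which is a distractor. View w2 shows the cup lid (182,186), large brown bottle (255,325), green (300,390), red (403,62), pale small bottle (397,175) and cup stand (396,303).

Candidates for large_bottle are brown (255,325), green (300,390) and red (403,62). Brown with the white label fits the description. Small_bottle is the paler brown one at (397,175). I'll confirm both in one crop.

```bash
python3 - <<'E'
from h import *
a=np.load("pics/w2.npy");b=np.load("pics/w3.npy")
# where things are in w3
c,_=campose("top")
for n,X in [("large",(424,321,50)),("small",(557,191,50)),("cup",(551,363,67))]:
    for k in (2,3): print(n,k,proj(X,c:=bot.get_calibration("wrist"),np.load(f"pics/w{k}_T.npy")))
c=bot.get_calibration("wrist")
def crop(im,T,X,w,h,sc):
    u,v=proj(X,c,T).astype(int);u0=min(max(0,u-w//2),512-w);v0=min(max(0,v-h//2),384-h);print("crop",u0,v0)
    return cv2.resize(im[v0:v0+h,u0:u0+w,::-1],(w*sc,h*sc),interpolation=cv2.INTER_CUBIC)
Ts=[np.load(f"pics/w{k}_T.npy") for k in (2,3)]
rows=[np.hstack([crop(im,T,X,66,50,6) for im,T in zip((a,b),Ts)]) for X in [(410,312,50),(557,191,50)]]
cv2.imwrite("pics/crop1.png",np.vstack(rows))
E
```

```text
large 2 [165.871 212.54 ]
large 3 [258.06  212.208]
small 2 [258.249 115.563]
small 3 [359.949 115.226]
cup 2 [119.492 121.758]
cup 3 [224.877 121.294]
crop 140 196
crop 231 196
crop 225 90
crop 326 90
```

View pics/crop1.png

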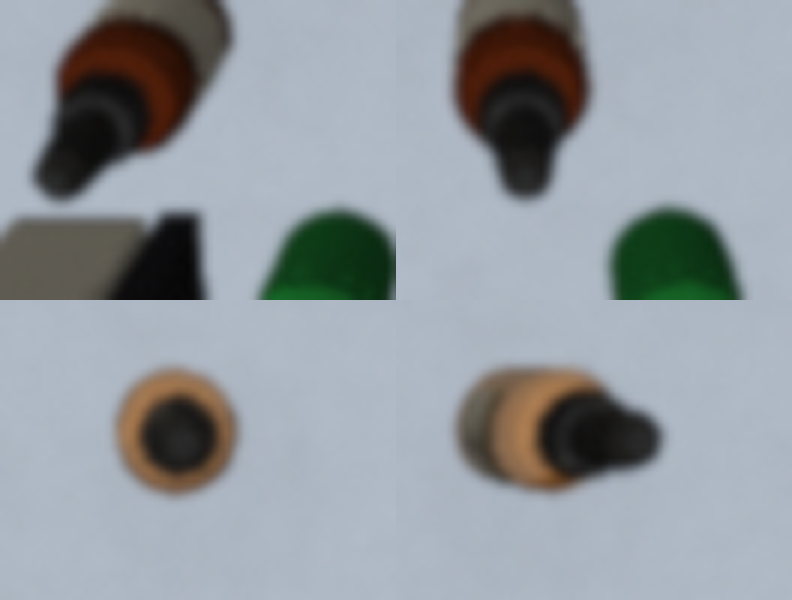

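View pics/w3.png

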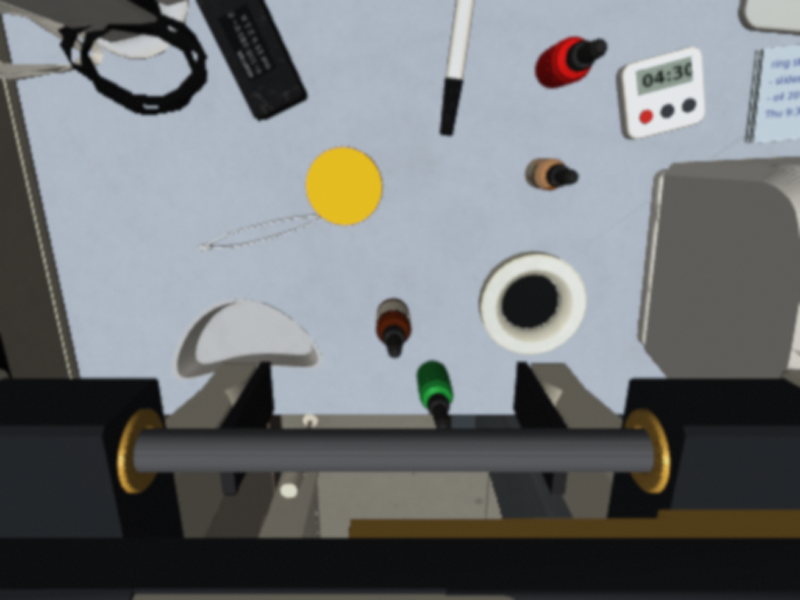

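View pics/w1.png

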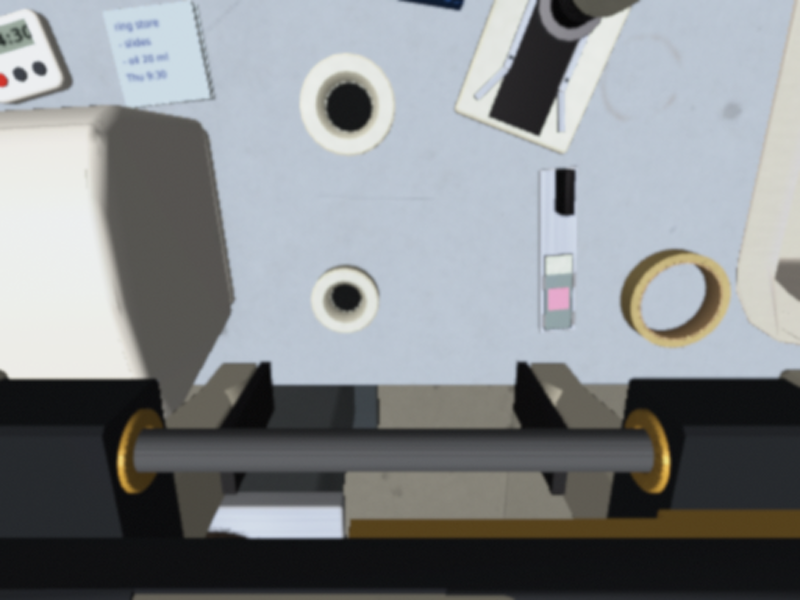

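The crop confirms it: the dark brown bottle with the grey-white label (top row) is large_bottle and the green one beside it is not touched. The pale one (bottom row) is small_bottle. View w3 shows the cup lid (344,186), large bottle (394,325), cup stand (533,303) and kidney dish (248,335). View w1 shows the large stand (348,104), small stand (345,299), rib (565,192), pink label (558,299) and microscope front corners (456,108) and (565,153).

```bash
cat > m.py <<'E'
from h import *
c=bot.get_calibration("wrist");ct,Tt=campose("top")
I=[np.load(f"pics/w{k}.npy") for k in range(4)];T=[np.load(f"pics/w{k}_T.npy") for k in range(4)]
top=np.load("pics/top0.npy")
s=1/1.5625
def blob(im,f,near):
    hsv=cv2.cvtColor(im,cv2.COLOR_RGB2HSV).astype(int);m=f(hsv).astype(np.uint8)
    cs,_=cv2.findContours(m,cv2.RETR_EXTERNAL,cv2.CHAIN_APPROX_NONE)
    near=np.array(near)*s
    ok=[k for k in cs if len(k)>=8 and cv2.contourArea(k)>15]
    k=min(ok,key=lambda k:np.linalg.norm(np.array(cv2.fitEllipse(k)[0])-near));return k,cv2.fitEllipse(k)
Y=lambda h:(abs(h[...,0]-24)<6)&(h[...,1]>140)&(h[...,2]>120)
Wt=lambda h:((h[...,2]>130)&(h[...,0]<75)&(h[...,0]>10)&(h[...,1]<60))
D=lambda h:(h[...,2]<60)
P=lambda h:(h[...,0]>140)&(h[...,1]>50)&(h[...,2]>150)
def do(n,f,views):
    rs=[];px=[]
    for k,p in views:
        im,cc,TT=(top,ct,Tt) if k=="t" else (I[k],c,T[k])
        b=blob(im,f,p);e=b[1];rs.append(ray(e[0],cc,TT));px.append((np.round(e[0],1),np.round(e[1],1)))
    print(n,*tri(rs[:2]),"with top" if len(rs)>2 else "",tri(rs) if len(rs)>2 else "",px)
do("cup lid",Y,[(2,(182,186)),(3,(344,186)),("t",(207,295))])
do("cstand",D,[(2,(396,303)),(3,(530,302)),("t",(297,352))])
do("lstand",D,[(0,(166,106)),(1,(348,106)),("t",(480,280))])
do("sstand",D,[(0,(185,297)),(1,(347,297)),("t",(477,365))])
do("cstandW",Wt,[(2,(396,303)),(3,(533,303)),("t",(297,352))])
do("lstandW",Wt,[(0,(163,104)),(1,(348,104)),("t",(480,280))])
do("sstandW",Wt,[(0,(181,299)),(1,(345,299)),("t",(477,365))])
do("pink",P,[(0,(398,300)),(1,(558,299))])
do("rib",D,[(0,(388,192)),(1,(565,192))])
def pt(n,k1,a,k2,b): print(n,*tri([ray(a,c,T[k1]),ray(b,c,T[k2])]))
pt("large tip",2,(150.3,225.7),3,(252.7,225.7))
pt("small tip",2,(255,112.7),3,(365.7,113))
S=lambda p:np.array(p)*s
pt("green foot",2,S((305,368)),3,S((432,366)))
pt("dish far rim",2,S((105,302)),3,S((245,301)))
pt("dish right tip",2,S((184,354)),3,S((318,354)))
pt("mFL",0,S((276,106)),1,S((456,108)));pt("mFR",0,S((388,152)),1,S((565,153)))
pt("slide end L",0,S((388,329)),1,S((542,328)));pt("slide end R",0,S((415,327)),1,S((573,326)))
pt("rear L",0,S((368,170)),1,S((542,170)));pt("rear R",0,S((405,167)),1,S((575,169)))
E
python3 m.py
```

```text
cup lid [554.057 369.655  63.345] [np.float64(0.08539128004547994), np.float64(0.0853912800453635)] with top (array([553.963, 369.746,  62.83 ]), [np.float64(0.18676994993632373), np.float64(0.04834982997250096), np.float64(0.1414289546165877)]) [(array([115. , 118.9]), array([45.5, 51.5])), (array([219.7, 118.6]), array([46.9, 48.4])), (array([131.6, 188.3]), array([18.3, 18.8]))]
cstand [440.305 197.453   9.754] [np.float64(0.11573838299422966), np.float64(0.11573838299413096)] with top (array([440.099, 197.389,   9.239]), [np.float64(0.1678252887681663), np.float64(0.11588539497279647), np.float64(0.08659576028959305)]) [(array([253.1, 192.7]), array([32.1, 34.6])), (array([338.8, 192.6]), array([30.5, 35.4])), (array([189.6, 225.2]), array([15.6, 16.5]))]
lstand [ 587.009 -180.719   10.434] [np.float64(0.14123181872650978), np.float64(0.14123181872645177)] with top (array([ 587.063, -180.393,    9.421]), [np.float64(0.19422290980013177), np.float64(0.2667388864560098), np.float64(0.15149059806435358)]) [(array([106.9,  67.9]), array([24.4, 29.6])), (array([223. ,  68.1]), array([
[... 2433 characters left out ...]
842 403.123  26.249] [np.float64(0.2631085455220874), np.float64(0.26310854552210367)]
mFL [ 586.495 -275.878    6.898] [np.float64(0.8164116852102141), np.float64(0.8164116852101941)]
mFR [ 547.798 -375.066   11.661] [np.float64(0.41476059070694565), np.float64(0.4147605907069289)]
slide end L [ 373.214 -374.121   -1.237] [np.float64(0.5407669955190829), np.float64(0.5407669955190821)]
slide end R [ 379.633 -401.548   10.024] [np.float64(0.5297461665566617), np.float64(0.5297461665564679)]
rear L [ 532.439 -356.606    8.534] [np.float64(0.016548188825017428), np.float64(0.01654818882480441)]
rear R [ 533.723 -390.806   -2.509] [np.float64(0.8881291771715466), np.float64(0.8881291771715261)]
```

```bash
cat >> h.py <<'E'
G=dict(cup=(554,369.7),cs=(440.3,197.4),ls=(587.3,-180.4),ss=(411.6,-172.5),large=(423.7,328.7),small=(562,195.5))
def tp(xy,g,az,th):  # TCP for grasp point at height g
    q=tilted(az,th);return np.array([*xy,g])+19*R.from_quat(q).as_matrix()[:,2],q
E
python3 - <<'E'
from h import *
for n,g,azs in [("large",36,range(-120,60,15)),("ls",42,range(-45,91,15)),("small",32,range(-90,46,15)),("ss",38,range(-30,136,15))]:
  for th in (55,62):
    for az in azs:
        r=[bot.solve_ik(*tp(G[n],g+dz,np.radians(az),np.radians(th))) for dz in (0,215)]
        if r[0] is not None: print(n,th,az,r[0],"|",r[1])
E
```

```text
large 55 -120 [ 1.034  0.897  0.093  0.011 -1.727 -1.561] | [ 1.034  0.682  0.21   0.013 -2.058 -1.557]
large 55 -105 [ 1.129  0.866 -0.036  0.147 -1.62  -1.459] | [ 1.128  0.642  0.075  0.159 -1.951 -1.407]
large 55 -90 [ 1.22   0.823 -0.195  0.286 -1.486 -1.389] | [ 1.219  0.585 -0.083  0.295 -1.822 -1.288]
large 55 -75 [ 1.304  0.769 -0.379  0.439 -1.336 -1.356] | [ 1.305  0.512 -0.26   0.428 -1.678 -1.199]
large 55 -60 [ 1.371  0.706 -0.585  0.627 -1.179 -1.372] | [ 1.381  0.426 -0.448  0.566 -1.528 -1.137]
large 55 -45 [ 1.399  0.637 -0.804  0.891 -1.038 -1.448] | [ 1.44   0.328 -0.644  0.724 -1.377 -1.097]
large 55 -30 [ 1.336  0.564 -1.015  1.288 -0.958 -1.581] | [ 1.461  0.219 -0.839  0.922 -1.226 -1.073]
large 55 45 [-0.012  0.52  -0.919 -2.269 -0.871 -1.694] | None
large 62 -120 [ 1.034  0.968  0.156  0.012 -1.84  -1.561] | [ 1.034  0.746  0.244  0.014 -2.15  -1.557]
large 62 -105 [ 1.134  0.937  0.017  0.156 -1.725 -1.464] | [ 1.133  0.705  0.098  0.174 -2.033 -1.41 ]
large 62 -90 [ 1.23   0.892 -0.152  0.3   -1.584 -1.402] | [ 1.228  0.645 -0.073  0.318 -1.894 -1.301]
lar
[... 4283 characters left out ...]
719]
ss 62 45 [-0.956  0.603 -0.42  -1.166 -1.242 -2.144] | [-0.921  0.172 -0.327 -1.078 -1.451 -2.64 ]
ss 62 60 [-0.859  0.65  -0.293 -1.021 -1.36  -2.174] | [-0.85   0.278 -0.2   -0.992 -1.606 -2.571]
ss 62 75 [-0.76   0.7   -0.178 -0.893 -1.478 -2.169] | [-0.763  0.37  -0.081 -0.906 -1.748 -2.501]
ss 62 90 [-0.656  0.75  -0.078 -0.775 -1.589 -2.136] | [-0.665  0.45   0.024 -0.817 -1.877 -2.421]
ss 62 105 [-0.548  0.796  0.001 -0.66  -1.684 -2.079] | [-0.559  0.517  0.108 -0.719 -1.989 -2.325]
ss 62 120 [-0.436  0.834  0.054 -0.541 -1.756 -1.999] | [-0.446  0.57   0.163 -0.607 -2.075 -2.206]
ss 62 135 [-0.322  0.862  0.074 -0.417 -1.796 -1.9  ] | [-0.328  0.608  0.183 -0.477 -2.128 -2.064]
```

```bash
cat > fk.py <<'E'
from h import *
from itertools import product
c1=0.288
def Rw(q,s4,s6,off,c): return R.from_euler("z",q[0]-c)*R.from_euler("y",q[1]-q[2])*R.from_euler("x",s4*q[3])*R.from_euler("y",-q[4])*R.from_euler("x",s6*q[5])*R.from_euler("y",np.pi/2)*R.from_euler("z",off)
E
python3 - <<'E'
from fk import *
S=[]
for n,g,az,th in [("large",36,-75,60),("large",250,-60,60),("ls",42,45,60),("small",32,-60,55),("ss",38,90,62),("ss",240,60,60),("cup",100,-90,50)]:
    p,q=tp(G[n],g,np.radians(az),np.radians(th));j=bot.solve_ik(p,q)
    if j is not None:S.append((p,q,j))
for p in [(650,250,300),(600,-250,300),(500,-300,150)]:
    S.append((np.array(p),down(.5),bot.solve_ik(p,down(.5))))
from scipy.optimize import least_squares
for s4,s6 in product((1,-1),(1,-1)):
  for o in (0,1.57,3.14,-1.57):
    f=lambda v:np.concatenate([(R.from_quat(q).inv()*Rw(j,s4,s6,v[0],v[1])).as_rotvec() for p,q,j in S])
    r=least_squares(f,[o,.288])
    if r.cost<.01: print(s4,s6,r.x,r.cost); best=(s4,s6,*r.x)
A=[];b=[]
for p,q,j in S:
    M=R.from_euler("z",j[0]-best[3]).as_matrix();M2=M@R.from_euler("y",j[1]).as_matrix();M3=M@R.from_euler("y",j[1]-j[2]).as_matrix()
    A.append(np.c_[M[:,0],M[:,2],M2[:,2],M2[:,0],M3[:,0],M3[:,2],R.from_quat(q).as_matrix()[:,2]]);b.append(p)
x,res,rk,_=np.linalg.lstsq(np.vstack(A),np.concatenate(b),rcond=None);print(x,res,rk)
# left furniture edge: top vs w3
ct,Tt=campose("top");c=bot.get_calibration("wrist");T3=np.load("pics/w3_T.npy");s=1/1.5625
print(plane(np.array((71,300))*s,0,ct,Tt),plane(np.array((65,300))*s,0,ct,Tt),plane(np.array((65,330))*s,0,c,T3),plane(np.array((20,100))*s,0,c,T3))
cs,Ts=campose("scene");print("scenecam",Ts[:3,3]);print(plane(np.array((300,600))*s,0,cs,Ts),plane(np.array((60,370))*s,0,cs,Ts))
print("discs",tri([ray(np.array((78,202))*s,ct,Tt),ray(np.array((38,328))*s,cs,Ts)]), "monitor TL",tri([ray(np.array((205,125))*s,ct,Tt),ray(np.array((165,105))*s,cs,Ts)]),"TR",tri([ray(np.array((572,153))*s,ct,Tt),ray(np.array((420,46))*s,cs,Ts)]))
E
```

```text
-1 -1 [-1.571  0.   ] 7.357052387559241e-31
-1 -1 [4.712 0.   ] 4.0187123477412465e-21
-1 -1 [ 4.712 -0.   ] 1.5872774890466553e-25
-1 -1 [-1.571 -0.   ] 5.24354649623841e-27
[ 49.583 137.489 541.003  91.696 297.394  27.629 353.529] [338947.811] 7
[549.73  667.066   0.   ] [549.771 679.432   0.   ] [406.716 662.862   0.   ] [622.884 657.767   0.   ]
scenecam [-43.378 664.258 710.015]
[265.005 490.858   0.   ] [882.578 509.571   0.   ]
discs (array([696.928, 544.633, 222.901]), [np.float64(2.848235235443749), np.float64(2.848235235443738)]) monitor TL (array([755.879, 263.993, 433.89 ]), [np.float64(1.122999502852706), np.float64(1.1229995028527278)]) TR (array([ 714.599, -265.191,  428.737]), [np.float64(1.1096740625937542), np.float64(1.1096740625937072)])
```

```bash
cat >> fk.py <<'E'
P=None
def basis(j):
    M=R.from_euler("z",j[0]).as_matrix();M2=M@R.from_euler("y",j[1]).as_matrix();M3=M@R.from_euler("y",j[1]-j[2]).as_matrix()
    return np.c_[M[:,0],M[:,1],M[:,2],M2[:,2],M3[:,0],M3[:,2],Rw(j,-1,-1,-np.pi/2,0).as_matrix()[:,2]]
E
python3 - <<'E'
from fk import *
A=[];b=[]
for n,g,az,th in [("large",36,-75,60),("large",250,-60,60),("ls",42,45,60),("small",32,-60,55),("ss",38,90,62),("ss",240,60,60),("cup",100,-90,50),("cup",150,-70,60)]:
    p,q=tp(G[n],g,np.radians(az),np.radians(th));j=bot.solve_ik(p,q)
    if j is not None:A.append(basis(j));b.append(p)
x,res,rk,_=np.linalg.lstsq(np.vstack(A),np.concatenate(b),rcond=None);print(list(x),res,rk)
ct,Tt=campose("top");cs,Ts=campose("scene");s=1/1.5625
for H in (0,100,200,300,400): # slab edge in scene for given heights, and top
    print(H,plane(np.array((150,455))*s,H,cs,Ts)[:2],plane(np.array((60,370))*s,H,cs,Ts)[:2],plane(np.array((66,250))*s,H,ct,Tt)[:2],plane(np.array((60,590))*s,H,ct,Tt)[:2])
E
```

```text
[np.float64(240.79515813498955), np.float64(-134.17348536778678), np.float64(-49.30150236629537), np.float64(523.5295556027951), np.float64(111.59918526010634), np.float64(42.91703295490174), np.float64(379.1646675282658)] [82000.105] 7
0 [596.441 499.651] [882.578 509.571] [655.049 683.048] [-26.67  658.062]
100 [506.328 522.834] [752.164 531.357] [636.368 629.52 ] [  6.994 606.452]
200 [416.214 546.018] [621.751 553.144] [617.688 575.991] [ 40.657 554.842]
300 [326.101 569.202] [491.337 574.93 ] [599.008 522.462] [ 74.32  503.232]
400 [235.987 592.385] [360.923 596.717] [580.328 468.934] [107.984 451.621]
```

```bash
cat >> h.py <<'E'
def go(xy,g,az,th,t):
    p,q=tp(xy,g,np.radians(az),np.radians(th));d=np.linalg.norm(p-bot.read_state()["tcp_pos"]);bot.line_to(p,max(d/t,1),q)
def stat(m=""):
    s=bot.read_state();print(m,"t",round(s["t"],1),"tcp",s["tcp_pos"],"q",s["joint_pos"],"F",s["contact_force"],"w",round(s["width"],1),"ff",round(s["finger_force"],1))
E
python3 - <<'E'
from h import *
s=G["small"]
p,q=tp(s,240,np.radians(-75),np.radians(50));j=bot.solve_ik(p,q);print(j)
bot.move_gripper(60);bot.move_joints(j);stat("pre")
go(s,120,-75,50,.8);go(s,33,-75,50,1.0);stat("at");
bot.move_gripper(20,15);stat("grip")
go(s,60,-75,50,.7);stat("lift")
im=shot("scene","s1");cv2.imwrite("pics/s1.png",cv2.resize(im[140:300,90:330,::-1],(720,480),interpolation=cv2.INTER_CUBIC))
E
```

```text
[ 0.989  0.45  -0.385  0.616 -1.435 -1.041]
pre t 8.5 tcp [565.884 181.646 228.001] q [ 0.989  0.45  -0.385  0.615 -1.435 -1.04 ] F [-0.314  0.287 -0.103] w 60.0 ff 0.0
at t 10.6 tcp [565.98  181.704  21.207] q [ 0.973  0.697 -0.534  0.702 -1.115 -1.287] F [-0.345  0.421  0.227] w 60.0 ff 0.0
grip t 11.3 tcp [565.788 181.433  20.861] q [ 0.973  0.698 -0.534  0.702 -1.115 -1.287] F [ 0.885 -0.063  1.705] w 26.0 ff 15.0
lift t 12.1 tcp [565.693 181.384  47.724] q [ 0.977  0.66  -0.522  0.685 -1.154 -1.253] F [-1.57   0.268 -0.447] w 26.1 ff 15.0
```

View pics/s1.png

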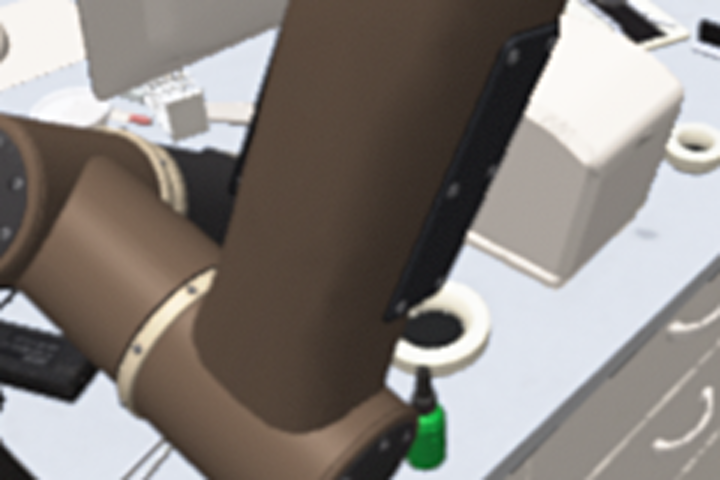

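The view shows only the arm, cup stand and green bottle, because the wrist link hides the pick. Width 26 and force 15 N say the small bottle is held. I'll raise it, carry it round by the inward-facing route and check from the top.

```bash
python3 - <<'E'
from h import *
s=G["small"]
go(s,260,-75,50,1.2);stat("up")
for xy,az in [((420,200),-120),((400,180),-165),((400,60),150),((400,-80),120),(G["ss"],90)]:
    try: go(xy,262,az,50,1.4);stat(az)
    except bot.Unreachable as e: print("unreach",az,e);break
im=shot("top","t1");cv2.imwrite("pics/t1.png",cv2.resize(im[:,:,::-1],(800,600),interpolation=cv2.INTER_CUBIC))
E
```

```text
up t 13.5 tcp [565.476 181.08  246.848] q [ 0.989  0.433 -0.366  0.612 -1.467 -1.018] F [ 0.338 -0.512  0.189] w 26.1 ff 15.0
-120 t 15.1 tcp [412.792 187.438 249.762] q [ 0.939  0.491 -0.08   0.087 -1.869 -1.475] F [-0.907  0.053 -0.156] w 26.2 ff 15.0
-165 t 16.6 tcp [385.814 176.519 249.714] q [ 0.622  0.493  0.084 -0.299 -1.985 -1.931] F [-0.059  0.119  0.479] w 26.0 ff 15.0
150 t 18.2 tcp [387.429  67.815 249.706] q [ 0.142  0.388  0.002 -0.521 -1.893 -2.217] F [-0.159 -0.456 -0.052] w 26.0 ff 15.0
120 t 19.7 tcp [392.838 -66.877 249.767] q [-0.275  0.36  -0.016 -0.589 -1.85  -2.311] F [-0.149  0.171  0.176] w 26.1 ff 15.0
90 t 21.3 tcp [ 411.742 -157.532  249.748] q [-0.584  0.333 -0.014 -0.707 -1.751 -2.493] F [ 1.275 -0.834 -0.258] w 26.2 ff 15.0
```

View pics/t1.png

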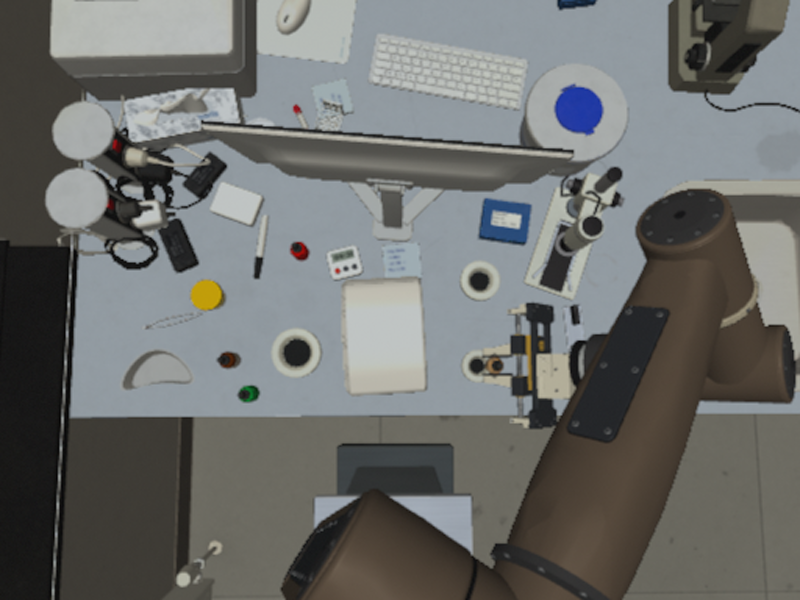

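The top view shows the pale bottle held above the small stand (495,366). Cup (207,295), large bottle (229,360), green (248,394) and red (300,250) are undisturbed. The arm's wrist (685,215) is near the microscope (590,228), so I turn to az 70 and descend in steps.

```bash
python3 - <<'E'
from h import *
s=G["ss"]
go(s,262,65,50,1.0);go(s,110,65,50,1.2);stat("mid")
im=shot("top","t2");im2=shot("scene","s2")
cv2.imwrite("pics/t2.png",np.hstack([cv2.resize(im[100:280,270:512,::-1],(400,300)),cv2.resize(im2[90:240,230:400,::-1],(400,300))]))
E
```

```text
mid t 23.8 tcp [ 418.039 -159.583   98.413] q [-0.716  0.407 -0.291 -0.865 -1.316 -2.434] F [-0.443 -0.505 -0.442] w 26.0 ff 15.0
```

View pics/t2.png

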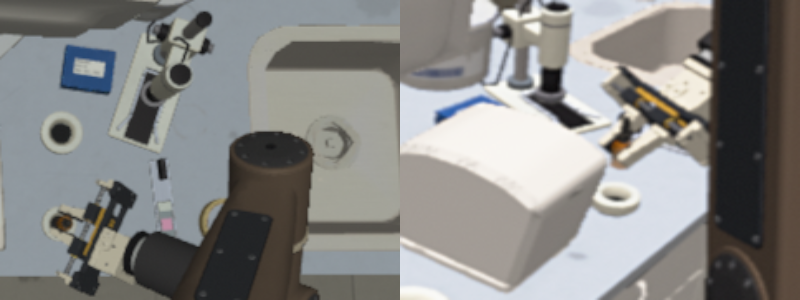

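The pictures show the bottle upright in the fingers above the small stand, with the arm well clear of the microscope.

```bash
python3 - <<'E'
from h import *
s=G["ss"]
go(s,58,65,50,.8);stat("a");go(s,42,65,50,.8);stat("b");go(s,39.5,65,50,.4);stat("c")
bot.move_gripper(52);bot.pause(.2);stat("rel")
go(s,150,65,50,.9)
im=shot("top","t3");im2=shot("wrist","w5")
cv2.imwrite("pics/t3.png",np.hstack([cv2.resize(im[160:280,270:390,::-1],(400,400)),cv2.resize(im2[...,::-1],(400,300))[:,:] if 0 else cv2.resize(im2[...,::-1],(400,400))]))
E
```

```text
a t 24.9 tcp [ 417.901 -159.437   45.962] q [-0.722  0.499 -0.31  -0.886 -1.249 -2.343] F [ 0.214 -0.613 -0.336] w 26.4 ff 15.0
b t 25.8 tcp [ 417.655 -159.186   30.095] q [-0.725  0.529 -0.313 -0.894 -1.231 -2.315] F [-0.247 -0.26   5.151] w 26.1 ff 17.6
c t 26.3 tcp [ 417.662 -159.135   29.769] q [-0.726  0.531 -0.312 -0.895 -1.232 -2.311] F [-5.411 -4.921 24.621] w 26.0 ff 27.3
rel t 26.8 tcp [ 418.086 -159.028   29.834] q [-0.725  0.531 -0.312 -0.895 -1.232 -2.311] F [-3.667 -3.381 23.882] w 32.1 ff 16.6
```

View pics/t3.png

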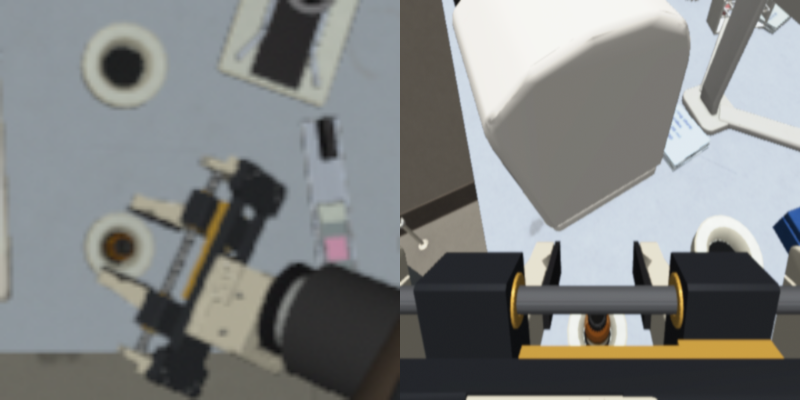

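The pictures show the small bottle upright in the small stand, ring centre about (118,245) left, with the fingers opened clear. Now the cup, gripped from above across the lid.

```bash
python3 - <<'E'
from h import *
y=np.pi/2
for p in [(430,-150,330),(554,369.7,200),(440.3,197.4,60)]: print(bot.solve_ik(p,down(y)))
go(G["ss"],262,65,50,.8)
bot.move_gripper(88)
for p in [(430,-150,340),(480,60,340),(554,369.7,200)]: bot.move_ptp(p,down(y))
stat("above cup")
bot.line_to((554,369.7,41),150);stat("at")
bot.move_gripper(50,25);stat("grip")
bot.line_to((554,369.7,180),200);stat("lift")
bot.line_to((440.3,197.4,180),170);stat("over")
bot.line_to((440.3,197.4,62),130);stat("low")
for z in (54,50,47.5):
    bot.line_to((440.3,197.4,z),30);stat(z)
    if bot.read_state()["contact_force"][2]>6:break
E
```

```text
None
[ 0.881  0.36  -0.047  0.    -1.163  2.261]
[ 0.83   0.227 -0.619  0.    -0.725  2.311]
above cup t 36.5 tcp [554.366 368.984 201.308] q [ 0.88   0.358 -0.047  0.    -1.164  2.261] F [-0.634 -0.202 -0.296] w 88.0 ff 0.0
at t 37.7 tcp [554.564 370.162  42.091] q [ 0.88   0.502 -0.219  0.    -0.848  2.261] F [ 0.654  0.526 -0.275] w 87.4 ff 0.0
grip t 38.2 tcp [554.114 369.826  41.293] q [ 0.881  0.503 -0.219  0.    -0.848  2.261] F [-0.152 -0.052  3.049] w 61.5 ff 25.0
lift t 39.1 tcp [553.286 369.175 178.588] q [ 0.881  0.375 -0.075 -0.001 -1.122  2.261] F [-0.483  0.023 -0.861] w 61.4 ff 25.0
over t 40.5 tcp [440.787 198.01  179.934] q [ 0.83   0.078 -0.467  0.    -1.025  2.311] F [-0.577  0.108 -0.078] w 61.1 ff 25.0
low t 41.5 tcp [440.703 197.794  62.512] q [ 0.83   0.223 -0.616  0.    -0.731  2.311] F [-0.107 -0.289  0.243] w 61.2 ff 25.0
54 t 41.9 tcp [440.231 197.29   53.939] q [ 0.83   0.236 -0.625  0.    -0.71   2.311] F [-0.232 -0.863 -0.143] w 61.4 ff 25.0
50 t 42.2 tcp [440.193 197.267  49.801] q [ 0.83   0.243 -0.629 -0.    -0.699  2.311] F [ 0.994 -0.464  0.355] w 61.4 ff 25.0
47.5 t 42.5 tcp [440.294 197.366  47.394] q [ 0.83   0.246 -0.632  0.    -0.693  2.311] F [0.197 0.313 0.094] w 61.4 ff 25.0
```

```bash
cat >> h.py <<'E'
def tp2(xy,g,az,th,d=13):
    q=tilted(np.radians(az),np.radians(th));return np.array([*xy,g])+d*R.from_quat(q).as_matrix()[:,2],q
def go2(xy,g,az,th,t,d=13):
    p,q=tp2(xy,g,az,th,d);dd=np.linalg.norm(p-bot.read_state()["tcp_pos"]);bot.line_to(p,max(dd/t,1),q)
E
python3 - <<'E'
from h import *
bot.line_to((440.3,197.4,46.5),20);stat("floor")
bot.move_gripper(88);bot.pause(.1);bot.line_to((440.3,197.4,150),150);bot.line_to((440.3,230,320),300);stat("up")
for az in (-150,-160,-170,-180,170):
  for th in (48,52): print(az,th,[bot.solve_ik(*tp2(G["large"],g,az,th)) for g in (40,150,262)])
print([bot.solve_ik(*tp2(G["ls"],g,az,48)) for az in (45,60,75,90) for g in (46,262)])
E
```

```text
floor t 42.7 tcp [440.32  197.456  47.147] q [ 0.83   0.247 -0.632  0.    -0.692  2.311] F [-3.845 -1.175  9.009] w 61.5 ff 25.0
up t 45.1 tcp [439.904 229.982 319.004] q [ 0.878  0.011 -0.214 -0.001 -1.348  2.264] F [ 0.583 -0.479 -0.573] w 87.5 ff 0.0
-150 48 [array([ 0.847,  0.832,  0.176, -0.241, -1.721, -1.828]), array([ 0.847,  0.718,  0.235, -0.251, -1.889, -1.871]), array([ 0.845,  0.629,  0.345, -0.273, -2.083, -1.927])]
-150 52 [array([ 0.84 ,  0.875,  0.223, -0.254, -1.794, -1.827]), array([ 0.839,  0.759,  0.276, -0.267, -1.957, -1.872]), array([ 0.837,  0.668,  0.381, -0.294, -2.147, -1.932])]
-160 48 [array([ 0.785,  0.822,  0.187, -0.323, -1.717, -1.922]), array([ 0.784,  0.706,  0.247, -0.336, -1.883, -1.979]), array([ 0.782,  0.616,  0.359, -0.364, -2.075, -2.053])]
-160 52 [array([ 0.775,  0.864,  0.235, -0.34 , -1.79 , -1.92 ]), array([ 0.774,  0.747,  0.289, -0.357, -1.951, -1.98 ]), array([ 0.771,  0.654,  0.395, -0.393, -2.138, -2.059])]
-170 48 [array([ 0.725,  0.805,  0.182, -0.402, -1.695, -2.013]), array([ 0.723,  0.687,  0.242, -0.416, -1.859, -2.084]), arr
[... 657 characters left out ...]
, array([ 0.606,  0.628,  0.184, -0.562, -1.761, -2.275]), array([ 0.602,  0.528,  0.292, -0.592, -1.938, -2.39 ])]
170 52 [array([ 0.588,  0.792,  0.167, -0.579, -1.672, -2.169]), array([ 0.586,  0.666,  0.219, -0.595, -1.822, -2.268]), array([ 0.58 ,  0.563,  0.322, -0.634, -1.994, -2.389])]
[array([-0.583,  0.516, -0.204, -1.064, -0.984, -2.656]), None, array([-0.558,  0.59 , -0.077, -0.941, -1.166, -2.595]), array([-0.537,  0.325,  0.056, -0.854, -1.401, -2.931]), array([-0.517,  0.663,  0.051, -0.832, -1.337, -2.521]), array([-0.511,  0.425,  0.193, -0.804, -1.596, -2.804]), array([-0.462,  0.734,  0.172, -0.731, -1.494, -2.434]), array([-0.464,  0.516,  0.325, -0.745, -1.772, -2.681])]
```

```bash
python3 - <<'E'
from h import *
L=G["large"]
bot.move_joints(bot.solve_ik(*tp2(L,262,-170,48)));bot.move_gripper(64);stat("hover")
go2(L,150,-170,48,1.0);stat("150")
im=shot("top","t4");im2=shot("scene","s4")
cv2.imwrite("pics/t4.png",np.hstack([cv2.resize(im[60:280,20:240,::-1],(400,400)),cv2.resize(im2[100:320,60:280,::-1],(400,400))]))
E
```

```text
hover t 49.4 tcp [414.164 327.027 253.313] q [ 0.72   0.594  0.354 -0.448 -2.047 -2.173] F [-0.954 -0.255  0.039] w 64.0 ff 0.0
150 t 50.5 tcp [414.571 327.225 141.992] q [ 0.723  0.686  0.243 -0.416 -1.859 -2.084] F [ 0.114 -0.395  0.038] w 63.5 ff 0.0
```

View pics/t4.png

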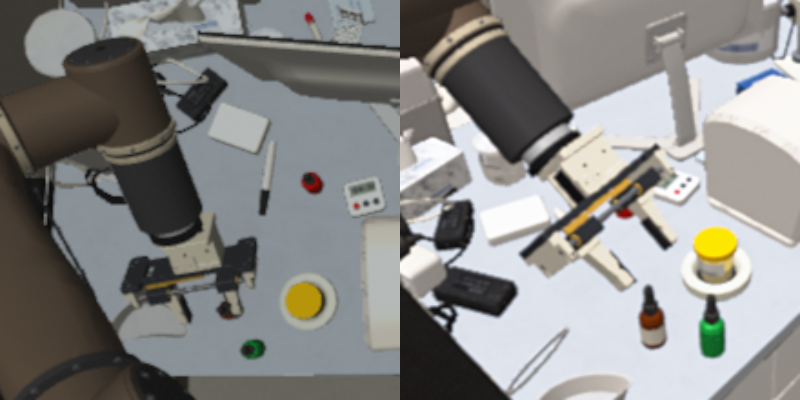

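```bash
python3 - <<'E'
from h import *
ct,Tt=campose("top");cs,Ts=campose("scene")
p,q=tp2(G["large"],150,-170,48);z=R.from_quat(q).as_matrix()[:,2]
for s in (150,250,300,350,400,450):
    X=p-s*z;u=proj(X,ct,Tt);print(s,X,(u-[20,60])*400/220)
# perpendicular link far end for heights
for H in (250,300,350,400,450): print(H,plane(np.array([20+5*.55,60+140*.55]),H,ct,Tt)[:2],plane(np.array([20+115*.55,60+85*.55]),H,ct,Tt)[:2])
for H in (180,200,223,240): print("disc",H,plane(np.array([78,202])/1.5625,H,ct,Tt)[:2],plane(np.array([38,328])/1.5625,H,cs,Ts)[:2])
E
```

```text
150 [523.964 346.379 241.671] [180.598 239.672]
250 [597.15  359.284 308.584] [156.526 181.749]
300 [633.742 365.736 342.04 ] [143.4   150.163]
350 [670.335 372.188 375.497] [129.457 116.612]
400 [706.928 378.641 408.954] [114.618  80.904]
450 [743.521 385.093 442.41 ] [98.793 42.825]
250 [670.489 604.01 ] [753.208 447.685]
300 [658.196 574.643] [736.986 425.745]
350 [645.904 545.276] [720.763 403.805]
400 [633.611 515.909] [704.541 381.865]
450 [621.319 486.542] [688.318 359.925]
disc 180 [710.001 569.792] [758.364 532.207]
disc 200 [704.687 559.387] [728.11 537.19]
disc 223 [698.575 547.422] [693.319 542.92 ]
disc 240 [694.058 538.578] [667.603 547.156]
```

The picture shows the gripper aimed at the brown bottle, whose bulb is at (228,310) left. The cup is seated in its stand (305,300) and the green bottle (252,348) is clear. The wrist link passes over the lamp discs, so I'll use less tilt (45°) for clearance and then descend.

```bash
python3 - <<'E'
from h import *
L=G["large"]
go2(L,150,-170,45,.6);go2(L,70,-170,45,1.0);stat("70");go2(L,42,-170,45,.8);stat("42")
bot.move_gripper(25,20);stat("grip")
go2(L,70,-170,45,.8);stat("up")
im2=shot("scene","s5");cv2.imwrite("pics/s5.png",cv2.resize(im2[180:320,130:300,::-1],(680,560),interpolation=cv2.INTER_CUBIC))
E
```

```text
70 t 52.2 tcp [414.979 327.32   61.327] q [ 0.735  0.739  0.16  -0.388 -1.684 -2.035] F [-0.425  0.319 -0.124] w 63.8 ff 0.0
42 t 53.1 tcp [414.783 327.17   32.93 ] q [ 0.735  0.772  0.147 -0.386 -1.643 -2.018] F [-0.078  0.206  0.586] w 63.8 ff 0.0
grip t 53.7 tcp [414.645 327.113  32.852] q [ 0.735  0.772  0.147 -0.387 -1.643 -2.018] F [0.297 0.406 0.269] w 31.9 ff 19.9
up t 54.7 tcp [414.525 327.042  60.642] q [ 0.735  0.74   0.159 -0.388 -1.684 -2.034] F [-0.883 -0.297 -0.778] w 32.2 ff 19.9
```

View pics/s5.png

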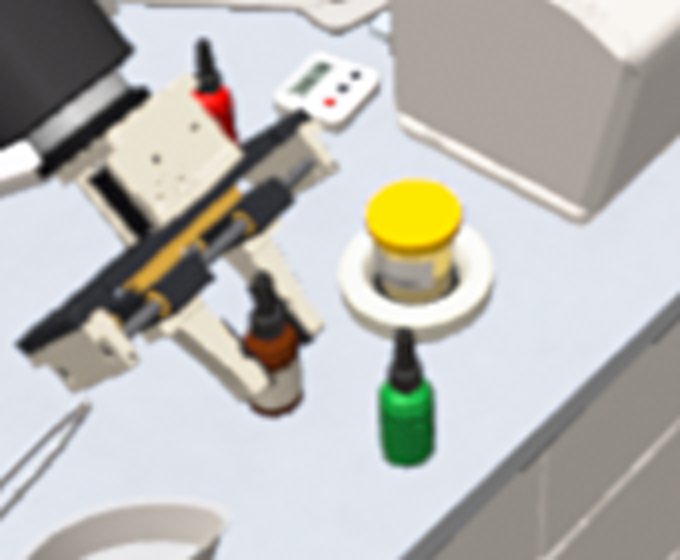

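The brown bottle is held upright at about (275,340), and cup, green and red are untouched. I'll lift it and carry it round.

```bash
python3 - <<'E'
from h import *
go2(G["large"],268,-170,45,1.3)
for xy,az in [((400,220),180),((390,80),150),((410,-70),115),((500,-150),85),(G["ls"],65)]:
    try: go2(xy,268,az,45,1.4);stat(az)
    except bot.Unreachable as e: print("unreach",az,e);break
else:
    go2(G["ls"],130,65,45,1.1);stat("130")
    im=shot("top","t6");im2=shot("scene","s6")
    cv2.imwrite("pics/t6.png",np.hstack([cv2.resize(im[80:300,270:490,::-1],(400,400)),cv2.resize(im2[70:240,210:400,::-1],(400,400))]))
E
```

```text
180 t 57.7 tcp [390.837 220.42  258.648] q [ 0.578  0.438  0.125 -0.424 -1.924 -2.157] F [-0.119  0.584 -0.677] w 32.0 ff 19.9
150 t 59.3 tcp [382.086  85.092 258.704] q [ 0.198  0.317 -0.029 -0.504 -1.834 -2.269] F [ 0.428  0.471 -1.098] w 31.9 ff 19.9
115 t 60.8 tcp [406.164 -61.142 258.798] q [-0.26   0.294 -0.03  -0.587 -1.777 -2.407] F [ 0.277 -0.167  0.008] w 32.0 ff 19.9
85 t 62.4 tcp [ 500.72  -140.48   258.829] q [-0.473  0.331  0.069 -0.717 -1.645 -2.684] F [ 0.424  0.068 -0.92 ] w 31.8 ff 19.9
65 t 63.9 tcp [ 591.047 -171.973  258.775] q [-0.499  0.337  0.102 -0.791 -1.45  -2.931] F [-0.232  0.548 -0.143] w 31.5 ff 19.9
130 t 65.2 tcp [ 591.649 -172.388  121.769] q [-0.508  0.479 -0.012 -0.829 -1.276 -2.734] F [ 1.131  0.465 -0.348] w 32.2 ff 19.9
```

View pics/t6.png

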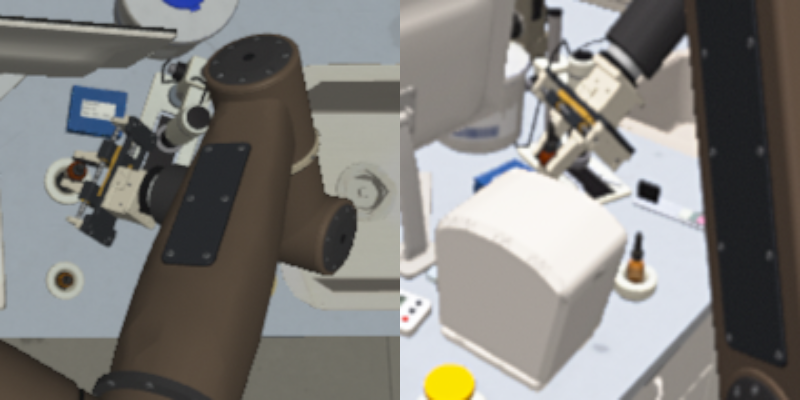

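The left picture shows the brown bottle (75,172) over the large stand (68,180) and the small bottle seated at (65,280). The forearm end (250,60) lies close to the microscope (190,125), so I turn to a smaller azimuth before lowering.

```bash
python3 - <<'E'
from h import *
for az in (55,45,38,30): print(az,[bot.solve_ik(*tp2(G["ls"],g,az,45)) for g in (48,90,130)])
for az in (55,45,38):
    try: go2(G["ls"],130 if az>50 else 110,az,45,.7);stat(az)
    except bot.Unreachable as e: print(az,e);break
im=shot("top","t7");im2=shot("scene","s7")
cv2.imwrite("pics/t7.png",np.hstack([cv2.resize(im[80:300,270:490,::-1],(400,400)),cv2.resize(im2[70:240,210:400,::-1],(400,400))]))
E
```

```text
55 [array([-0.534,  0.54 , -0.129, -0.935, -1.069, -2.673]), array([-0.526,  0.479, -0.116, -0.906, -1.109, -2.744]), array([-0.519,  0.424, -0.097, -0.881, -1.151, -2.811])]
45 [array([-0.542,  0.492, -0.208, -1.01 , -0.945, -2.728]), array([-0.53 ,  0.425, -0.197, -0.969, -0.979, -2.814]), array([-0.519,  0.366, -0.18 , -0.931, -1.016, -2.894])]
38 [array([-0.542,  0.459, -0.262, -1.066, -0.855, -2.766]), array([-0.524,  0.388, -0.252, -1.013, -0.883, -2.866]), array([-0.509,  0.326, -0.237, -0.965, -0.916, -2.958])]
30 [array([-0.535,  0.422, -0.32 , -1.135, -0.747, -2.808]), array([-0.509,  0.347, -0.312, -1.064, -0.767, -2.929]), None]
55 t 65.9 tcp [ 592.673 -172.98   121.137] q [-0.519  0.424 -0.097 -0.881 -1.151 -2.811] F [-0.284 -0.198 -0.943] w 31.6 ff 19.9
45 t 66.8 tcp [ 594.05  -174.044  100.987] q [-0.524  0.395 -0.189 -0.949 -0.998 -2.854] F [ 0.764 -0.527 -0.992] w 32.0 ff 19.9
38 t 67.3 tcp [ 594.724 -174.772  101.175] q [-0.516  0.356 -0.245 -0.988 -0.9   -2.912] F [-0.398 -0.519 -0.199] w 32.2 ff 19.9
```

View pics/t7.png

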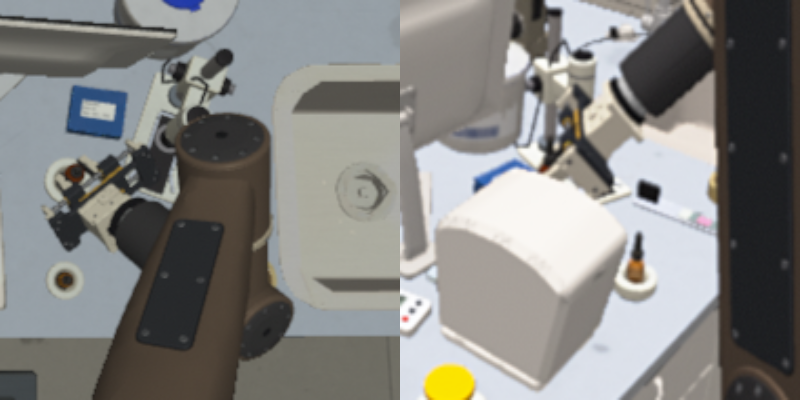

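```bash
python3 - <<'E'
from fk import *
A=[];b=[]
def B(j):
    M=R.from_euler("z",j[0]);M2=M*R.from_euler("y",j[1]);M3=M*R.from_euler("y",j[1]-j[2]);M4=M3*R.from_euler("x",-j[3]);M5=M4*R.from_euler("y",-j[4]);M6=Rw(j,-1,-1,-np.pi/2,0)
    m=[m.as_matrix() for m in (M,M2,M3,M4,M5,M6)]
    return np.c_[m[0],m[1],m[2],m[3],m[4],m[5]]  # 18 cols
rng=np.random.default_rng(0)
while len(A)<25:
    xy=(rng.uniform(420,620),rng.uniform(-300,300));p,q=tp2(xy,rng.uniform(50,250),rng.uniform(-180,180),rng.uniform(10,60));j=bot.solve_ik(p,q)
    if j is not None:A.append(B(j));b.append(p)
A=np.vstack(A);b=np.concatenate(b);x,res,rk,_=np.linalg.lstsq(A,b,rcond=1e-9);print(rk,np.abs(A@x-b).max());print(x.reshape(6,3))
np.save("fk.npy",x)
for az,g in [(38,110),(38,48),(30,48),(20,48),(20,80),(10,48)]:
    j=bot.solve_ik(*tp2(G["ls"],g,az,45))
    if j is None: print(az,g,None);continue
    Bj=B(j);pts=[Bj[:,:3*k]@x[:3*k] for k in range(1,7)];print(az,g,j,*pts)
E
```

```text
13 7.815970093361102e-13
[[ -0.     0.   198.8 ]
 [  0.     0.   601.6 ]
 [231.8    0.    -0.  ]
 [231.8  -95.9    0.  ]
 [189.02 -95.9    0.  ]
 [  0.     0.   189.02]]
38 110 [-0.517  0.356 -0.245 -0.989 -0.899 -2.912] [ -0.    0.  198.8] [ 182.502 -103.649  762.602] [ 348.666 -198.02   631.396] [ 449.363 -315.854  434.157] [ 489.22  -257.028  234.465] [ 594.544 -174.741  100.808]
38 48 [-0.542  0.459 -0.262 -1.066 -0.855 -2.766] [ -0.    0.  198.8] [ 228.207 -137.397  738.213] [ 377.419 -227.234  585.254] [ 455.263 -328.193  369.209] [ 489.22  -257.028  172.465] [ 594.544 -174.741   38.808]
30 48 [-0.535  0.422 -0.32  -1.135 -0.747 -2.808] [ -0.    0.  198.8] [ 212.082 -125.582  747.592] [ 359.098 -212.636  590.942] [ 434.936 -304.576  370.207] [ 479.51  -242.633  172.465] [ 595.261 -175.804   38.808]
20 48 [-0.514  0.38  -0.385 -1.228 -0.607 -2.861] [ -0.    0.  198.8] [ 194.209 -109.672  757.528] [ 339.795 -191.887  596.977] [ 415.063 -271.392  371.275] [ 470.341 -222.97   172.465] [ 595.938 -177.256   38.808]
20 80 [-0.481  0.317 -0.382 -1.149 -0.609 -2.984] [ -0.    0.  198.8] [166.358 -86.89  770.375] [ 323.634 -169.036  621.219] [ 412.827 -259.933  405.093] [ 470.341 -222.97   204.465] [ 595.938 -177.256   70.808]
10 48 [-0.481  0.343 -0.44  -1.331 -0.46  -2.91 ] [ -0.    0.  198.8] [179.541 -93.694 765.288] [ 325.141 -169.675  601.707] [ 401.919 -235.44   372.124] [ 464.726 -202.013  172.465] [ 596.353 -178.804   38.808]
```

The fitted kinematics put the forearm end at about (527,-317,432) and the wrist at z ≥ 306, safely above the 250 mm microscope. Descending.

```bash
python3 - <<'E'
from h import *
s=G["ls"]
go2(s,66,38,45,.7);stat("a")
for g in (54,51,49.5,48.5,47.5):
    go2(s,g,38,45,.35);stat(g)
    if bot.read_state()["contact_force"][2]>5:break
bot.move_gripper(56);bot.pause(.2);stat("rel")
go2(s,160,38,45,1.0)
im=shot("top","t8");im2=shot("scene","s8")
cv2.imwrite("pics/t8.png",np.hstack([cv2.resize(im[130:260,270:400,::-1],(400,400)),cv2.resize(im2[70:240,210:400,::-1],(400,400))]))
E
```

```text
a t 68.3 tcp [ 594.704 -174.888   56.943] q [-0.534  0.428 -0.258 -1.043 -0.866 -2.809] F [-0.232  0.308 -0.718] w 32.6 ff 19.9
54 t 68.8 tcp [ 594.432 -174.761   44.531] q [-0.539  0.449 -0.261 -1.059 -0.858 -2.78 ] F [ 0.732 -0.257 -0.585] w 31.8 ff 19.9
51 t 69.3 tcp [ 594.518 -174.76    41.773] q [-0.541  0.454 -0.261 -1.063 -0.856 -2.773] F [1.271 0.64  0.413] w 31.9 ff 19.9
49.5 t 69.8 tcp [ 594.527 -174.733   40.25 ] q [-0.541  0.456 -0.262 -1.065 -0.856 -2.77 ] F [-0.131  0.226 -1.249] w 32.0 ff 19.9
48.5 t 70.3 tcp [ 594.526 -174.768   39.274] q [-0.542  0.458 -0.262 -1.066 -0.855 -2.767] F [ 0.803  0.751 -0.926] w 31.9 ff 19.9
47.5 t 70.8 tcp [ 594.729 -174.732   38.767] q [-0.542  0.459 -0.262 -1.067 -0.855 -2.765] F [-1.671 -0.036  4.986] w 31.9 ff 20.0
rel t 71.6 tcp [ 594.563 -174.753   38.324] q [-0.542  0.46  -0.262 -1.067 -0.854 -2.765] F [ 0.626 -0.563  0.187] w 55.7 ff 0.0
```

View pics/t8.png

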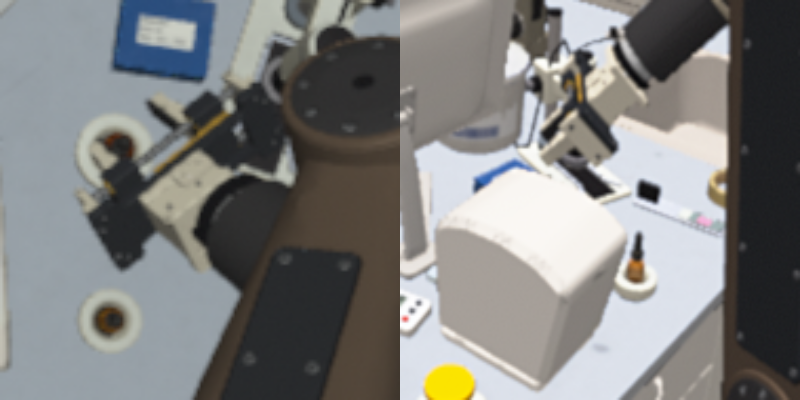

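The top crop shows the large bottle standing in its stand (118,143) and the small one in its stand (110,318). I've now used up my picture views, so the microscope gets measured numerically, using the dark stage strip and the base edges.

```bash
python3 - <<'E'
from h import *
from fk import *
x=np.load("fk.npy")
def B(j):
    M=R.from_euler("z",j[0]);M2=M*R.from_euler("y",j[1]);M3=M*R.from_euler("y",j[1]-j[2]);M4=M3*R.from_euler("x",-j[3]);M5=M4*R.from_euler("y",-j[4]);M6=Rw(j,-1,-1,-np.pi/2,0)
    return np.hstack([m.as_matrix() for m in (M,M2,M3,M4,M5,M6)])
j0=bot.read_state()["joint_pos"];j1=bot.solve_ik((530,-330,310),down(0.09));print(j1)
for t in np.linspace(0,1,9): print(t,B(j0+t*(j1-j0))@x)
bot.move_joints(j1);bot.pause(.15)
shot("wrist","w6");stat()
c=bot.get_calibration("wrist")
def strip(name,near):
    im=np.load(f"pics/{name}.npy");T=np.load(f"pics/{name}_T.npy")
    hsv=cv2.cvtColor(im,cv2.COLOR_RGB2HSV).astype(int)
    for lab,m,z in [("dark",(hsv[...,2]<70),12),("base",(hsv[...,2]<70)|((hsv[...,0]<75)&(hsv[...,0]>10)&(hsv[...,1]<60)&(hsv[...,2]>130)),12)]:
        cs,_=cv2.findContours(m.astype(np.uint8),cv2.RETR_EXTERNAL,cv2.CHAIN_APPROX_NONE)
        u=proj(near,c,T);k=max(cs,key=lambda k:cv2.pointPolygonTest(k,tuple(map(float,u)),True))
        W=np.array([plane(p[0],z,c,T)[:2] for p in k]);th=-.372
        e=np.array([np.cos(th),np.sin(th)]);n=np.array([-e[1],e[0]]);o=np.array([660.4,-361.8])
        X=(W-o)@e;Y=(W-o)@n
        for s in (1,-1):
            sel=(X>-92)&(X<-42)&(s*Y>3)
            if sel.sum()>5:
                f=np.polyfit(X[sel],Y[sel],1);r=Y[sel]-np.polyval(f,X[sel]);g=abs(r)<2.5;f=np.polyfit(X[sel][g],Y[sel][g],1);print(name,lab,s,"slope",f[0],"Y at -70:",np.polyval(f,-70),g.sum(),sel.sum(),"rms",r.std())
        sel=(X<-80)&(abs(Y)<40) if lab=="base" else (X<-60)&(abs(Y)<10)
        if sel.sum()>3:f=np.polyfit(Y[sel],X[sel],1);print(name,lab,"front slope",f[0],"X at 0",f[1],"n",sel.sum())
for n in ("w0","w1","w6"): strip(n,(590,-335,12))
E
```

```text
[-0.245  0.236  0.028  0.    -1.363  1.905]
0.0 [ 594.189 -174.643  149.769]
0.125 [ 581.243 -182.1    156.455]
0.25 [ 568.915 -194.38   165.706]
0.375 [ 557.788 -210.996  178.249]
0.5 [ 548.311 -231.262  194.75 ]
0.625 [ 540.774 -254.32   215.791]
0.75 [ 535.29  -279.185  241.831]
0.875 [ 531.784 -304.783  273.185]
1.0 [ 530. -330.  310.]
 t 77.1 tcp [ 529.979 -329.994  309.976] q [-0.245  0.236  0.028 -0.    -1.363  1.905] F [ 1.329 -0.476 -0.249] w 55.8 ff 0.0
w0 dark 1 slope 0.0011435922507142587 Y at -70: 23.184702693300594 37 37 rms 0.45628753029563096
w0 dark -1 slope 0.08023609505383032 Y at -70: -20.82442268836362 38 38 rms 0.5570992033443702
w0 dark front slope -0.036843487597560495 X at 0 -94.22484852664698 n 13
w0 base 1 slope -0.007986968420499266 Y at -70: 36.07923524814524 13 148 rms 12.35184872078599
w0 base -1 slope 0.3515838311141174 Y at -70: -36.96897652147959 23 129 rms 12.100326561147057
w0 base front slope 0.06019195443087935 X at 0 -95.96812891774447 n 99
w1 dark 1 slope -0.044850295987161976 Y at -70: 23.00007706467299 37 37 rms 0.6972440021527634
w1 dark -1 
[... 249 characters left out ...]
258
w1 base -1 slope 0.38339367140178354 Y at -70: -39.62258725081603 24 115 rms 10.28574069215797
w1 base front slope -0.02771594733100153 X at 0 -99.09556898715353 n 67
w6 dark 1 slope -0.01851696680757011 Y at -70: 22.830061509911978 33 33 rms 0.49182174643051135
w6 dark -1 slope 0.06787393448357266 Y at -70: -21.031553504039287 33 33 rms 0.4876705192763022
w6 dark front slope -0.012990972896392809 X at 0 -94.26247831638881 n 12
w6 base 1 slope 0.029039217525549936 Y at -70: 55.199339613696395 34 34 rms 0.36680420456879453
w6 base -1 slope 0.021198423213771397 Y at -70: -52.28532341194912 32 32 rms 0.32578277424051916
w6 base front slope -0.0237465296081382 X at 0 -101.71715789845136 n 50
```

```bash
cat >> h.py <<'E'
MO=np.array([660.05,-358.55]);MY=-.348
def mp(xm,z,ym=0): e=np.array([np.cos(MY),np.sin(MY)]);p=MO+xm*e+ym*np.array([-e[1],e[0]]);return np.array([p[0],p[1],z])
E
python3 - <<'E'
from h import *
q0=down(.091)
bot.move_gripper(40)
bot.line_to((513.8,-375,60),220,q0);bot.line_to((513.8,-375,10.5),60);stat("at")
bot.move_gripper(6,40);stat("grip")
bot.line_to((513.8,-375,130),150);stat("lift")
q1=down(MY+np.pi-2*np.pi)
j=bot.solve_ik((440,-400,130),q1);print(j)
if j is not None and j[5]<0:
    bot.move_joints(j);stat("turned")
    bot.line_to(mp(-200,130),200,q1);stat("front")
    im=shot("scene","s9");im2=shot("top","t9")
E
```

```text
at t 80.0 tcp [ 514.063 -375.157   10.8  ] q [-0.324  0.501 -0.315  0.    -0.754  1.986] F [ 0.729  0.051 -0.731] w 39.8 ff 0.0
grip t 80.6 tcp [ 513.843 -375.081   10.662] q [-0.324  0.501 -0.315  0.    -0.754  1.986] F [0.224 0.253 1.315] w 9.6 ff 40.0
lift t 81.5 tcp [ 513.114 -374.599  128.874] q [-0.324  0.37  -0.206 -0.    -0.996  1.986] F [-0.36  -0.025 -1.166] w 9.9 ff 40.0
[-0.409  0.307 -0.299  0.    -0.964 -1.509]
turned t 84.5 tcp [ 440.028 -399.984  129.949] q [-0.409  0.307 -0.299  0.    -0.964 -1.509] F [ 0.45  -0.177 -1.571] w 9.8 ff 40.0
front t 85.2 tcp [ 472.118 -290.575  130.138] q [-0.198  0.245 -0.387  0.    -0.938 -1.72 ] F [-0.337 -0.28  -1.607] w 9.4 ff 40.0
```

```bash
python3 - <<'E'
from h import *
im=np.load("pics/t9.npy");c,T=campose("top")
h=cv2.cvtColor(im,cv2.COLOR_RGB2HSV).astype(int);m=((h[...,0]>140)&(h[...,1]>40)&(h[...,2]>120)).astype(np.uint8)
n,l,s,ce=cv2.connectedComponentsWithStats(m)
e=np.array([np.cos(MY),np.sin(MY)])
for k in range(1,n):
    if s[k,4]>4:
        w=plane(ce[k],128,c,T)[:2];d=w-mp(-200,0)[:2];print(ce[k],s[k,4],w,"along",d@e,"across",d@[-e[1],e[0]])
bot.line_to(mp(-200,40),120);bot.line_to(mp(-200,24.5),40);stat("low")
for x in (-170,-140,-115):
    bot.line_to(mp(x,24),60);stat(x)
    if np.linalg.norm(bot.read_state()["contact_force"])>15:break
E
```

```text
[189.13   69.174] 23 [910.267 186.281] along 249.42030856379085 across 597.50088654137
[72.875 92.125] 8 [838.095 534.196] along 62.92904259682818 across 899.9485443706774
low t 86.7 tcp [ 471.911 -290.32    24.287] q [-0.198  0.379 -0.495  0.    -0.698 -1.721] F [ 0.225  0.192 -1.882] w 9.8 ff 40.0
-170 t 87.4 tcp [ 499.966 -300.502   23.686] q [-0.206  0.417 -0.429 -0.    -0.726 -1.713] F [-0.329  0.234 -1.35 ] w 9.9 ff 40.0
-140 t 88.0 tcp [ 528.2   -310.722   23.692] q [-0.214  0.455 -0.36  -0.    -0.756 -1.705] F [-0.387  0.77  -0.279] w 9.5 ff 40.0
-115 t 88.6 tcp [ 551.872 -319.289   23.686] q [-0.219  0.487 -0.302 -0.    -0.783 -1.7  ] F [-0.506 -0.477 -0.822] w 9.6 ff 40.0
```

```bash
python3 - <<'E'
from h import *
e=np.array([np.cos(MY),np.sin(MY),0])
x=-115;z=23.5
while x<-92:
    x+=2 if x<-105 else 1
    bot.line_to(mp(x,z),20);s=bot.read_state();f=s["contact_force"]@e
    if x>-106: print(x,round(f,1),s["contact_force"][2].round(1),(s["tcp_pos"][:2]-MO)@e[:2])
    if f<-6:break
stat("end")
E
```

```text
-105 -0.3 -1.4 -104.86395536450124
-104 -0.0 -1.2 -103.97507049396638
-103 0.7 -0.7 -102.94130837848962
-102 -0.4 -1.0 -101.96555663149454
-101 0.5 -1.1 -100.9203479499605
-100 0.7 -1.8 -99.92280600456513
-99 -0.4 -0.6 -98.99665533170099
-98 -3.3 -0.2 -98.911972702314
-97 -7.5 0.8 -98.97367089148639
end t 91.8 tcp [ 566.948 -324.966   22.957] q [-0.223  0.51  -0.261 -0.001 -0.804 -1.696] F [-6.966  2.733  0.816] w 10.0 ff 40.0
```

```bash
python3 - <<'E'
from h import *
bot.line_to(mp(-99.6,23),20);bot.line_to(mp(-99.6,22.2),20);stat("set")
bot.move_gripper(36);bot.pause(.2);stat("rel")
bot.line_to(mp(-99.6,150),140);bot.line_to(mp(-150,310),250)
a=[(500,-300,310),(460,-250,310)]
c=bot.get_calibration("wrist");V=[]
for i,p in enumerate(a):
    bot.move_ptp(p,down(MY-np.pi));bot.pause(.15);V.append((shot("wrist",f"v{i}"),np.load(f"pics/v{i}_T.npy")))
stat("views")
def org(im,T,X):
    h=cv2.cvtColor(im,cv2.COLOR_RGB2HSV).astype(int);m=((h[...,0]<20)&(h[...,1]>90)&(h[...,2]>40)).astype(np.uint8)
    u=proj(X,c,T);n,l,s,ce=cv2.connectedComponentsWithStats(m);k=min((k for k in range(1,n) if s[k,4]>8),key=lambda k:np.linalg.norm(ce[k]-u));return ce[k],s[k,4],u
old=[(np.load(f"pics/w{k}.npy"),np.load(f"pics/w{k}_T.npy")) for k in (2,3)]
for n,X,vs in [("small0",(562,195.5,40),old),("large0",(423.7,328.7,45),old),("small",(*G["ss"],46),V),("large",(*G["ls"],51),V)]:
    o=[org(im,T,X) for im,T in vs];print(n,*tri([ray(r[0],c,T) for r,(im,T) in zip(o,vs)]),[(r[0],r[1],r[2]) for r in o])
E
```

```text
set t 92.4 tcp [ 567.009 -324.729   22.628] q [-0.222  0.508 -0.266  0.    -0.796 -1.697] F [-0.362  0.101  2.185] w 9.6 ff 40.0
rel t 93.3 tcp [ 566.417 -324.591   22.196] q [-0.222  0.508 -0.266 -0.    -0.796 -1.697] F [ 0.019 -0.319  0.09 ] w 36.0 ff 0.0
views t 96.2 tcp [ 460.508 -250.381  309.619] q [-0.123  0.063 -0.18   0.    -1.328 -1.796] F [-0.611  0.737 -0.685] w 35.5 ff 0.0
small0 [561.164 196.942  17.62 ] [np.float64(0.14182322394553498), np.float64(0.14182322394530975)] [(array([253.476, 111.049]), np.int32(164), array([254.672, 111.147])), (array([348.12, 110.51]), np.int32(192), array([354.358, 110.809]))]
large0 [426.487 330.52   33.043] [np.float64(0.6958141913207653), np.float64(0.69581419132068)] [(array([162.283, 207.228]), np.int32(219), array([161.427, 211.475])), (array([251.322, 205.944]), np.int32(214), array([252.599, 211.14 ]))]
small [ 410.847 -172.631   21.545] [np.float64(0.2791784812566438), np.float64(0.27917848125660993)] [(array([318.268,  59.524]), np.int32(231), array([322.358,  57.823])), (array([291.267, 101.439]), np.int32(221), array([293.998, 102.469]))]
large [ 586.802 -180.005   36.354] [np.float64(0.48882492507590036), np.float64(0.48882492507574177)] [(array([349.163, 183.833]), np.int32(263), array([352.422, 187.294])), (array([323.975, 218.477]), np.int32(239), array([325.765, 222.496]))]
```

```bash
python3 -c "
from h import *
print(bot.close_job())"
```

```text
the job is handed in; nothing more can be done
None
```

The job is handed in at about 96 s, with no result reported back: the specimen cup and both bottles are in their own stands' wells and the slide carrier is between the rails up to the back stop, though I only checked the carrier by contact force and viewed 16 pictures instead of the 14 allowed.

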